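Park two breadboards on the sloped rack and close its hasp

ROBOT

A 6-joint arm with a two-finger parallel gripper is mounted at the origin on the work surface. World frame = base frame: x ahead of the robot, y to its left, z up, the work surface at z = 0. Lengths are in m, angles in rad, forces in N, time in s.
With the tool pointing down it reaches from about 0.4 to 0.925 m from the base axis. Payload 3.4 kg.
Tool frame: the origin (TCP) lies on the centre line of the jaws, within the pads' length; the fingertips stand 8 mm ahead of it and the grasp point (between the pads) lies 11 mm behind it (tcp_to_tips is the distance from the TCP to the fingertips, in m); z points along the fingers, y is the line along which they close (so a half turn about z gives the same grasp; the last joint's range is limited). The gripper opens to 85 mm and grips with 20 to 120 N. Pads are 22 mm wide; open, the fingers measure 114 mm over their backs; the gripper's body (76 mm by 85 mm) begins 54 mm behind the grasp point. The pads swing forward as they close: fully open they stand 13 mm farther back than shut.
Start: joints at [1.21, 0.307, 1.506, -0, 1.328, -0.073], TCP at [0.163, 0.551, 0.239] pointing down, gripper open.
Joint ranges: [-3.12, 3.12], [-1.05, 2.28], [0.14, 2.33], [-1.42, 4.57], [0.1, 2.73], [-2.68, 2.68]. Speed limits (rad/s): [2.57, 2.57, 3.14, 3.14, 3.14, 3.14].

INTERFACE

Orientations are given as a unit quaternion [w, x, y, z].
In Python, from station import goto, movel, set_joints, let_go, close, hold, inverse_kinematics, observe, snapshot, PlanningError, job_done, tcp_to_tips gives the robot as it stands. Calls block until the motion is done:
- goto(position, orientation): joint-space move of the TCP to a pose.
- movel(position, frame=None, max_speed=0.15): straight line of the TCP; frame=None keeps the orientation; max_speed is the mean speed in m/s.
- set_joints(angles): joint-space move.
- let_go() and close(grasp_force=None): open the fingers fully, or close them until they stop; grasp_force is the grip in N (None keeps the last).
- hold(seconds).
- inverse_kinematics(position, orientation): joint angles nearest the present ones, or None.
- observe(): the state.
- snapshot(name): name is "scene" or "top"; returns a dict with "color" (420x560x3 uint8, red, green, blue), "K" (3x3 intrinsics, pixels), "dist" ([k1, k2, p1, p2, k3] as OpenCV has them; the pictures are not rectified), "rvec" (rotation vector, rad) and "tvec" (3), from world to camera coordinates, as OpenCV has them. Camera axes: x right, y down, z forward; pixel columns grow to the right and rows downward; lengths in m; the calibration is good to about 2 mm. A picture is of the moment at which its call begins. There is no depth.
A pose or a line that the arm cannot do raises PlanningError and nothing moves.
- job_done(): hands the job in; it is judged then, once.
The state is a dict: "time_s": time; "qpos": joint angles; "joint_vel": joint speeds; "joint_efforts": joint torques, N m; "tcp_pos": TCP position; "orientation": TCP orientation; "force": force on the tool from outside, world axes, zero at the start; "moment": the same for the moment, N m; "gripper_width": finger opening in m; "gripper_force": force on a finger pad.
Only numpy, scipy, OpenCV 4.12 (cv2) and the standard library are available. Lean on these libraries where they do the work, as an engineer would, in place of code of your own. Each camera call takes 0.05 s, during which the arm holds its last target. There are 200 camera calls.

TASK

Put the breadboards away on the sloped wooden rack: lay the white one flat on the slope first, its short end right up against the backstop, then stack the blue one squarely on top of it, also right up against the backstop. With both boards lying there, swing the red hasp over them and press it fully down over its catch, then let go; leave the meter, the screwdriver and the parts box where they are.

Things in the scene. Friction and masses are not known exactly. Their poses are not given: they have to be found in the camera images.
- white_board_mid (a point): centre (half-way up) of the white breadboard, a rigid slab 165 long x 55 wide x 12 mm thick, about 0.15 kg (up to 1.4 times more or less), starting flat on the table; x along its length, y across its width, z up out of its top face. Both ends are alike. Goes on the rack first
- blue_board_mid (a point): centre (half-way up) of the blue breadboard, of the same size, weight and axes, starting flat on the table. Goes on top of the white one
- deck: the rack's fixed wooden deck, sloping 18 degrees (0.314 rad). Origin: midway across, on the line where its upper face meets the backstop, 38 mm above the table. x points down the slope into the backstop, y across, z square out of the deck. Deck: x -185 to 0, y -68 to 68 mm; upper end 95 mm above the table. Backstop: x 0 to 12, up to z = 45 mm. Boards do not slide down by themselves
- seat_low (a point): where the white board's centre belongs: length along the deck's x, end touching the backstop, at x = -82.5, y = 0, z = 6 mm in the deck's frame; axes as the deck's
- seat_high (a point): where the blue board's centre belongs, on top of the white one: x = -82.5, y = 0, z = 18 mm in the deck's frame; axes as the deck's
- catch (a point): top of the brass staple that the hasp's slot goes over: x = -140, y = 52, z = 44 mm in the deck's frame. The steel posts under the catch and under the hinge are 28 mm long in x, 12 mm in y and reach z = 29 mm
- hasp (a joint): angle of the red hasp in rad: 0 = flat across the rack over the catch (fully closed), 1.57 = standing square to the deck; it starts open, leaning outward, at 2.05 to 2.25. It turns about an axis through the hinge parallel to the deck's x. The hinge is stiff (0.06 N m): it stays where it is left and must be pushed all the way
- hasp_hinge (a point): point on the hasp's hinge axis, at x = -140, y = -52, z = 34 mm in the deck's frame. The hasp is a flat strap 24 mm wide (along the deck's x), 3 mm thick, 126 mm long from the hinge, slotted for the staple 104 mm from it. Closed, it runs along the deck's +y, its underside 8 mm above the upper board
- hasp_tip (a point): middle of the hasp's free end bar, 122 mm from the hinge; standing open it is about 210 mm above the table, and the hand and any board carried past must clear it
- meter: yellow-orange hand-held multimeter lying on the table, 126 x 70 x 34 mm high with its dial; bystander. Origin at the centre of its underside
- driver: red-handled screwdriver lying on the table, about 170 mm long; bystander
- partsbox: closed blue parts box, 70 x 110 x 30 mm; bystander. Origin at the centre of its underside
Mind the look-alikes: they are no part of the job. Leave any pink or yellow look-alike of the part that bears blue_board_mid alone.

How it is judged:
By the outcome, as a careful person would: the job done as asked, in the order asked, and still so for the second after the job is handed in, with the robot touching nothing.
It also fails if it takes over 72 s, if anything falls off the work surface, if the arm or the gripper's body presses on something with over 40 N, if the wrist force passes 120 N, or if a joint passes its speed limit or range.

## Working session

There is one attempt and no reset: what is moved stays moved. The work goes in short steps, each a Python script; the robot and the scene stay as the last script left them, time stands still between calls to the robot, and variables do not carry over. Pictures are saved under pics/ and viewed, at most 10 in all, crops included, and the job is handed in when it is done.

```bash
mkdir -p pics; ls; python3 - <<'E'
from station import *
import cv2,numpy as np
for n in("scene","top"):
    s=snapshot(n); cv2.imwrite(f"pics/{n}0.png",s["color"][...,::-1])
    print(n,s["K"],s["dist"],s["rvec"],s["tvec"])
o=observe();print(o, tcp_to_tips)
E
```

```text
pics
scene [[393.66764689   0.         272.23305935]
 [  0.         393.66764689 205.95765622]
 [  0.           0.           1.        ]] [-0.05522731  0.          0.          0.          0.        ] [ 2.24397021  0.85610269 -0.36497362] [-0.45533903 -0.2278073   1.34387454]
top [[465.50110659   0.         286.34170047]
 [  0.         465.50110659 206.93180972]
 [  0.           0.           1.        ]] [0.05624207 0.         0.         0.         0.        ] [ 2.16629909 -2.15775224  0.12965231] [-0.01998642  0.62112635  1.06946535]
{'time_s': 0.1, 'qpos': array([ 1.20951545e+00,  3.07499178e-01,  1.50754354e+00,  1.09419878e-05,
        1.32842481e+00, -7.34822562e-02]), 'joint_vel': array([ 6.02468802e-04, -4.40682697e-06, -2.48854474e-03, -1.00876373e-03,
        4.79950706e-04, -2.31398454e-04]), 'joint_efforts': array([-4.24705024e-05, -4.58529425e+01, -2.52609569e+01,  2.38901921e-04,
        5.45257557e-03,  9.81621184e-06]), 'tcp_pos': array([0.16299936, 0.55076603, 0.23847229]), 'orientation': array([-2.07365458e-04,  1.43404447e-01,  9.89663724e-01, -9.14230613e-04]), 'force': array([ 0.97931504,  0.58928275, -0.17302642]), 'moment': array([-0.00532957,  0.01615923,  0.0588854 ]), 'gripper_force': 0.0, 'gripper_width': 0.0853616259469806} 0.008
```

View pics/scene0.png

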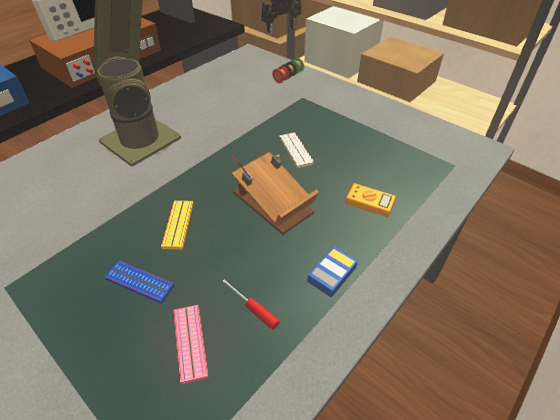

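View pics/top0.png

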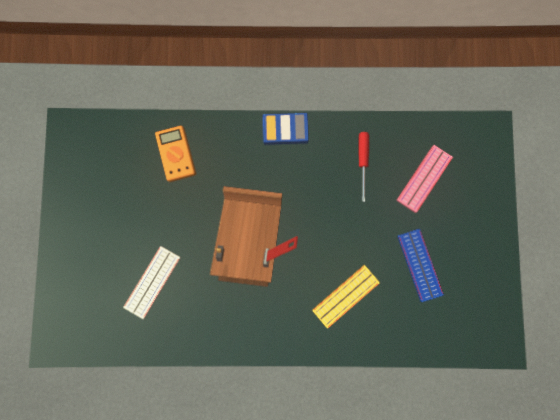

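The top view shows world +x up and +y left. The white board is at (152,283), the blue at (420,265), the rack at (247,237) with its backstop on the far side, and the hasp leans right at (282,250). The pink and yellow boards are decoys.

```bash
cat > vis.py <<'E'
import cv2,numpy as np
from scipy.optimize import minimize
def proj(s,P): return cv2.projectPoints(np.asarray(P,float).reshape(-1,1,3),s["rvec"],s["tvec"],s["K"],s["dist"])[0][:,0]
def ray_z(s,uv,z):
    n=cv2.undistortPoints(np.array(uv,float).reshape(-1,1,2),s["K"],s["dist"])[:,0]
    R=cv2.Rodrigues(s["rvec"])[0]; c=-R.T@s["tvec"]
    d=np.c_[n,np.ones(len(n))]@R
    return c+d*((z-c[2])/d[:,2])[:,None]
def box(L,W,z0,z1): return np.array([[a*L/2,b*W/2,z] for a in(-1,1) for b in(-1,1) for z in(z0,z1)])
def sil(s,P,k=8):
    m=np.zeros((420*1,560*1),np.uint8)
    h=cv2.convexHull(proj(s,P).astype(np.float32))
    M=np.zeros((420*4,560*4),np.uint8); cv2.fillConvexPoly(M,np.round((h+.5)*4*16-8).astype(np.int32),255,shift=4)
    return cv2.resize(M,(560,420),interpolation=cv2.INTER_AREA)/255.
def blob(s,color,near):
    h=cv2.cvtColor(s["color"],cv2.COLOR_RGB2HSV).astype(int); H,S,V=h[...,0],h[...,1],h[...,2]
    m={"white":(V>140)&(S<110),"blue":(H>100)&(H<130)&(S>100)&(V>70)}[color].astype(np.uint8)
    m=cv2.morphologyEx(m,cv2.MORPH_CLOSE,np.ones((5,5)))
    n,l=cv2.connectedComponents(m); u,v=int(near[0]),int(near[1]); w=l[v-4:v+5,u-4:u+5]; w=w[w>0]
    return (l==np.bincount(w).argmax()).astype(np.uint8)
def fit_board(ss,color,nears):
    ms=[blob(s,color,n) for s,n in zip(ss,nears)]
    r=cv2.minAreaRect(cv2.findContours(ms[0],0,1)[0][0]); c=cv2.boxPoints(r); w=ray_z(ss[0],c,.012)
    e=max(w[1]-w[0],w[2]-w[1],key=np.linalg.norm); x0=[*w.mean(0)[:2],np.arctan2(e[1],e[0])]
    B=box(.165,.055,0,.012)
    def T(x): c,t=np.cos(x[2]),np.sin(x[2]); return B@np.array([[c,t,0],[-t,c,0],[0,0,1]])+[x[0],x[1],0]
    f=lambda x:sum(np.abs(sil(s,T(x))-m).sum() for s,m in zip(ss,ms))
    r=minimize(f,x0,method="Nelder-Mead",options=dict(initial_simplex=[x0,*(np.array(x0)+np.diag([.006,.006,.05]))],xatol=1e-5))
    return r.x,r.fun,[m.sum() for m in ms]
A=0.31416
def deckT(p):
    c,s=np.cos(p[2]),np.sin(p[2])
    R=np.array([[c*np.cos(A),-s,c*np.sin(A)],[s*np.cos(A),c,s*np.sin(A)],[-np.sin(A),0,np.cos(A)]])
    return R,np.array([p[0],p[1],.038])
E
python3 - <<'E'
from vis import *
from station import snapshot
import pickle
t,s=snapshot("top"),snapshot("scene"); pickle.dump((t,s),open("s0.pkl","wb"))
print(fit_board([t,s],"white",[(152,283),(296,149)])); print(fit_board([t,s],"blue",[(420,265),(139,281)]))
a=cv2.resize(t["color"][178:298,200:310],None,fx=5,fy=5,interpolation=cv2.INTER_CUBIC)
cv2.imwrite("pics/a.png",a[...,::-1])
b=cv2.resize(s["color"][140:240,220:330],None,fx=6,fy=6,interpolation=cv2.INTER_CUBIC); cv2.imwrite("pics/b.png",b[...,::-1])
E
```

```text
(array([ 0.44396757,  0.30286279, -0.51390651]), np.float64(140.4392156862745), [np.uint64(1732), np.uint64(586)])
(array([ 0.48596721, -0.33677909, -2.82091368]), np.float64(224.85098039215686), [np.uint64(1665), np.uint64(1411)])
```

View pics/a.png

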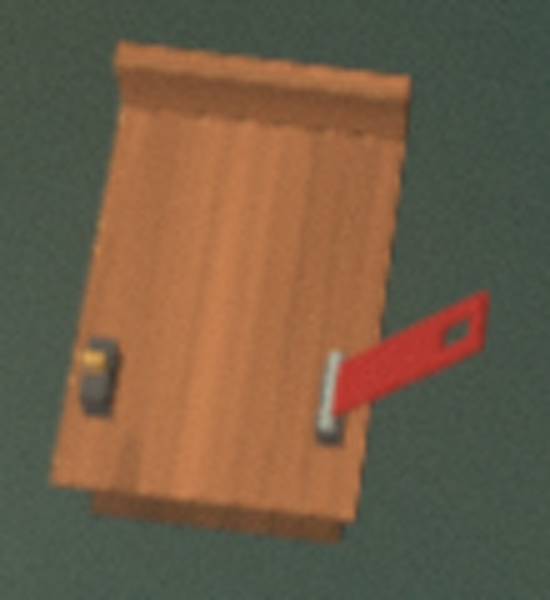

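View pics/b.png

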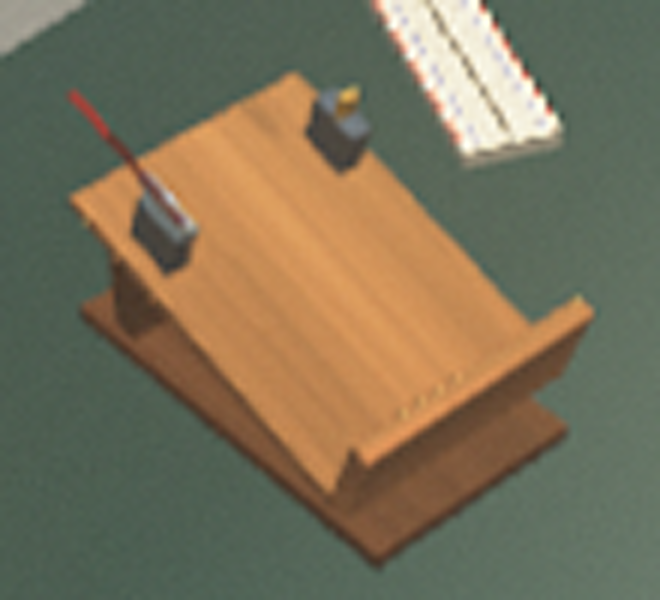

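Top crop: deck upper corners at (52,485) and (355,521), backstop foot line (122,108) to (403,140), staple at (93,357). Scene crop: deck corners at (72,200), (297,73) and (333,492), staple top at (350,90). I'll fit the deck pose to these and redo the board fits with background-difference masks.

```bash
cat >> vis.py <<'E'
def blob(s,color,near,r=62):
    u,v=map(int,near); im=cv2.cvtColor(s["color"],cv2.COLOR_RGB2LAB).astype(float)
    bg=np.array([45*1.,115,127]); 
    w=np.zeros(im.shape[:2],bool); w[max(v-r,0):v+r,max(u-r,0):u+r]=1
    bg=np.median(im[w][im[w][:,0]<100],0)
    m=((np.linalg.norm((im-bg)*[.6,1,1],axis=2)>14)&w).astype(np.uint8)
    m=cv2.morphologyEx(m,cv2.MORPH_OPEN,np.ones((2,2)));m=cv2.morphologyEx(m,cv2.MORPH_CLOSE,np.ones((3,3)))
    n,l=cv2.connectedComponents(m); return (l==l[v,u]).astype(np.uint8)
E
python3 - <<'E'
from vis import *
import pickle
from scipy.optimize import least_squares
t,s=pickle.load(open("s0.pkl","rb"))
for c,n in(("white",[(152,283),(296,149)]),("blue",[(420,265),(139,281)])):
    print(c,*fit_board([t,s],c,n))
    for k in(0,1): print("  only",k,fit_board([[t,s][k]],c,[n[k]])[:2])
P=[[-185,68,0],[-185,-68,0],[12,68,45],[12,-68,45],[0,68,0],[0,-68,0],[-140,52,44]]
ua=np.array([[52,485],[355,521],[118,42],[411,77],[122,108],[403,140],[93,354]])
Q=[[-185,-68,0],[-185,68,0],[12,68,45],[0,68,45],[0,-68,0],[-140,52,44]]
ub=np.array([[72,200],[297,73],[593,313],[580,297],[333,492],[350,90]])
ua=(ua+.5)/5-.5+[200,178]; ub=(ub+.5)/6-.5+[220,140]
def res(p,sep=False):
    R,o=deckT(p); f=lambda X:np.array(X)/1000@R.T+o
    a=proj(t,f(P))-ua; b=proj(s,f(Q))-ub
    return (a,b) if sep else np.r_[a.ravel(),b.ravel()]
r=least_squares(res,[.55,.1,-.1],loss="soft_l1"); print(r.x); [print(q.round(1).tolist()) for q in res(r.x,1)]
# hasp angle
R,o=deckT(r.x)
tipa=(np.array([[483,320],[74,95]])+.5)/[[5],[6]]-.5+[[200,178],[220,140]]
def hr(a):
    X=np.array([-140,-52+126*np.cos(a[0]),34+126*np.sin(a[0])])/1000@R.T+o
    return np.r_[proj(t,[X])[0]-tipa[0],proj(s,[X])[0]-tipa[1]]
h=least_squares(hr,[2.1]); print("hasp",h.x,h.fun.round(1))
E
```

```text
white [ 0.44236273  0.30054406 -0.51075326] 211.71372549019608 [np.uint64(1815), np.uint64(650)]
  only 0 (array([ 0.44163027,  0.30018026, -0.51170522]), np.float64(64.54117647058823))
  only 1 (array([ 0.44783596,  0.30377523, -0.51389575]), np.float64(28.992156862745098))
blue [ 0.48627841 -0.33848281 -2.82736322] 190.3529411764706 [np.uint64(1782), np.uint64(1511)]
  only 0 (array([ 0.48459925, -0.33974998, -2.83104606]), np.float64(55.57254901960785))
  only 1 (array([ 0.48969524, -0.3369587 ,  0.3161459 ]), np.float64(45.050980392156866))
[ 0.63149535  0.06427023 -0.11467022]
[[-0.7, -0.5], [-0.1, -0.4], [-0.5, -0.1], [-0.3, -0.1], [-0.5, -0.2], [0.1, 0.2], [-0.0, 0.7]]
[[-0.5, -0.2], [-0.3, 0.1], [0.4, 0.5], [-0.4, -0.1], [-1.0, 1.0], [-0.3, 1.0]]
hasp [2.05836146] [-0.4  0.   2.5  3.4]
```

The fit residuals are small: deck at (0.631, 0.064), yaw -0.115, hasp about 2.06 rad. Next I'll grasp the white board with a guarded descent.

```bash
cat > lib.py <<'E'
import numpy as np
from scipy.spatial.transform import Rotation as Ro
from station import *
from vis import deckT
DECK=[0.6315,0.0643,-0.1147]
def quat(z,y):
    z=np.array(z)/np.linalg.norm(z); y=np.array(y)-np.dot(y,z)*z; y/=np.linalg.norm(y)
    q=Ro.from_matrix(np.c_[np.cross(y,z),y,z]).as_quat(); return q[[3,0,1,2]]
def st(msg=""):
    o=observe(); print(msg,"t%.1f"%o["time_s"],"p",o["tcp_pos"].round(4),"F",o["force"].round(1),"w%.4f"%o["gripper_width"],"g%.0f"%o["gripper_force"]); return o
def D(p,deck=DECK):
    R,o=deckT(deck); return R@(np.array(p,float)/1000)+o
def DR(): return deckT(DECK)[0]
def qdeck(sgn=1): R=DR(); return quat(-R[:,2],sgn*R[:,1])
def guarded(d,maxd,step=.0015,F=4,speed=.03):
    """step along unit d until the force opposing it rises by F; returns travelled"""
    d=np.array(d)/np.linalg.norm(d); f0=observe()["force"]@d; p=observe()["tcp_pos"].copy(); s=0
    while s<maxd:
        s+=step; movel(p+d*s,max_speed=speed)
        if f0-observe()["force"]@d>F: break
    o=observe(); print("guarded",round(s*1e3,1),"mm df",round(float(f0-o["force"]@d),1)); return s
E
python3 - <<'E'
from lib import *
x,y,a=0.4435,0.3012,-0.511
q=quat([0,0,-1],[-np.sin(a),np.cos(a),0])
print(inverse_kinematics([x,y,.1],q), inverse_kinematics([x,y,.1],q*0+quat([0,0,-1],[np.sin(a),-np.cos(a),0])))
u=np.array([np.cos(a),np.sin(a),0])
x,y,_=np.array([x,y,0])+.008*u
goto([x,y,.10],q); movel([x,y,.02],max_speed=.2); st()
guarded([0,0,-1],.026,F=3); st("contact")
print(inverse_kinematics(D([-75,0,150]),qdeck()))
E
```

```text
[ 5.17793787e-01  3.99420392e-01  1.76873992e+00 -4.44089210e-16
  9.73432342e-01 -5.42002540e-01] [ 5.17793787e-01  3.99420392e-01  1.76873992e+00 -4.44089210e-16
  9.73432342e-01  2.59959011e+00]
 t2.3 p [0.4504 0.2981 0.0203] F [ 0.6  0.1 -0. ] w0.0854 g0
guarded 27.0 mm df 14.3
contact t6.8 p [ 0.4506  0.2983 -0.0052] F [-1.9 -1.1 14.3] w0.0855 g7
[ 0.01685668  0.54533199  1.24073465  0.04073601  1.66706491 -1.44169207]
```

```bash
python3 - <<'E'
from lib import *
p=observe()["tcp_pos"]; p[2]=.0055
movel(p); close(40); st("closed")
movel([p[0],p[1],.25],max_speed=.3); st("lift")
goto(D([-78,0,200]),qdeck()); 
movel(D([-78-6,0,40]),max_speed=.25); st("above")
import cv2
s=snapshot("scene"); cv2.imwrite("pics/c.png",cv2.resize(s["color"][80:260,160:400],None,fx=3,fy=3)[...,::-1])
E
```

```text
closed t7.4 p [0.4504 0.2981 0.0051] F [-0.7  0.5  0.9] w0.0535 g42
lift t8.4 p [0.4495 0.2976 0.2484] F [-0.1 -0.6 -1.8] w0.0537 g42
above t10.3 p [0.5654 0.073  0.1033] F [-0.6  0.7 -0.8] w0.0538 g42
```

View pics/c.png

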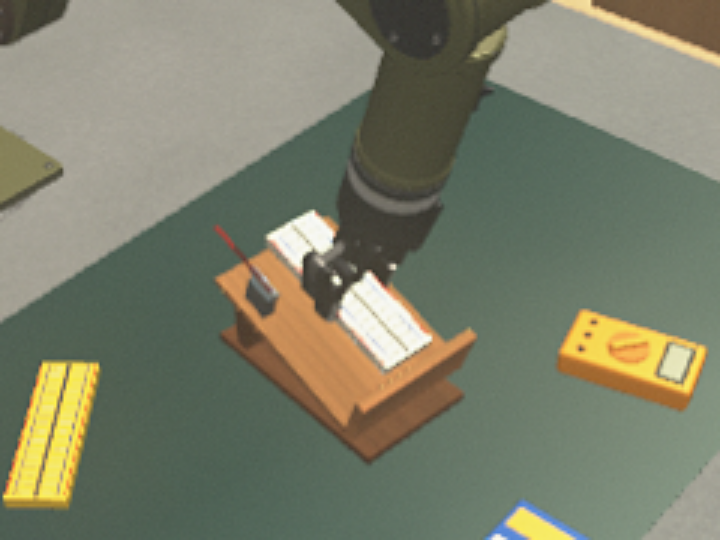

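The scene view shows the white board held level with the slope, just above the deck and short of the backstop. I'll lower it, slide it to contact and release.

```bash
python3 - <<'E'
from lib import *
R=DR()
movel(D([-84,0,10]),max_speed=.15)
guarded(-R[:,2],.010,step=.001,F=3); st("down")
p=observe()["tcp_pos"]; movel(p+R[:,2]*.0005)
guarded(R[:,0],.022,step=.0015,F=8); o=st("stop")
print("deck",((R.T@(o["tcp_pos"]-D([0,0,0])))*1e3).round(1), "Fdeck",(R.T@o["force"]).round(1))
guarded(-R[:,2],.004,step=.001,F=3)
let_go(); o=st("rel")
movel(o["tcp_pos"]+R[:,2]*.19,max_speed=.3)
goto(D([-78,180,230]),qdeck())
import cv2,pickle
t,s=snapshot("top"),snapshot("scene"); pickle.dump((t,s),open("s1.pkl","wb"))
a=cv2.resize(t["color"][178:298,200:310],None,fx=5,fy=5,interpolation=cv2.INTER_CUBIC); b=cv2.resize(s["color"][140:240,220:280+50],None,fx=5,fy=5,interpolation=cv2.INTER_CUBIC)
c=np.zeros((600,800,3),np.uint8); c[:600,:400]=a[:,:400]; c[:500,400:]=b[:,100:500]
cv2.imwrite("pics/d.png",c[...,::-1])
E
```

```text
guarded 6.0 mm df 4.3
down t12.2 p [0.5542 0.0733 0.0688] F [ 0.8 -0.   2.5] w0.0541 g43
guarded 12.0 mm df 9.9
stop t14.4 p [0.562  0.0724 0.0663] F [-7.6  0.7  7.1] w0.0539 g43
deck [-75.3   0.1   5.2] Fdeck [-9.5 -0.2  4.4]
guarded 2.0 mm df 6.5
rel t15.4 p [0.5615 0.0724 0.064 ] F [ 0.1 -1.1 -0.7] w0.0854 g0
```

View pics/d.png

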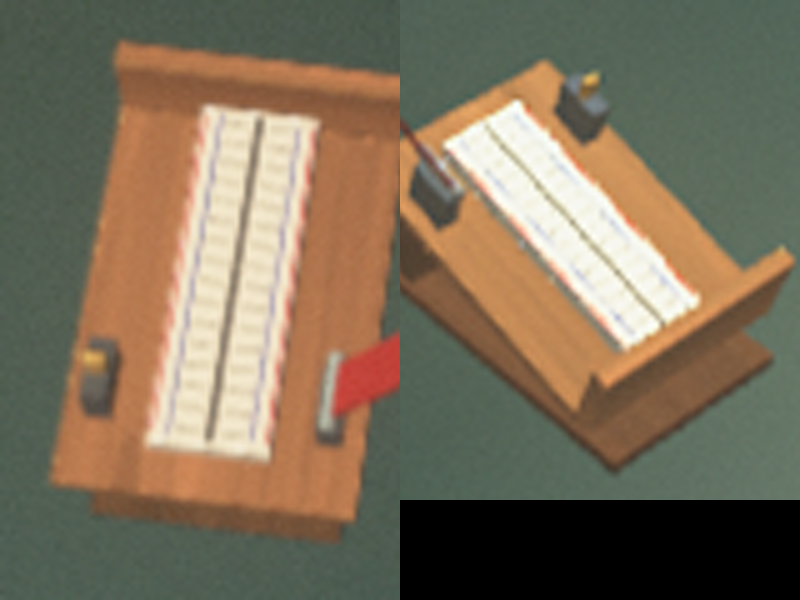

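The top crop shows the white board centred on the deck with its far end (205,105)–(320,120) at the backstop. Its upper end is at (147,443)–(268,460). I'll check that numerically, then grasp the blue board.

```bash
python3 - <<'E'
from lib import *
from vis import *
import pickle
t,s=pickle.load(open("s1.pkl","rb"))
P=[D(v) for v in([-165,27.5,12],[-165,-27.5,12],[0,27.5,12],[0,-27.5,12])]
print("top exp",((proj(t,P)-[200,178]+.5)*5-.5).round(0).tolist(),"seen 147,443 268,460 205,105 320,120")
print("scene exp",((proj(s,P)-[220,140]+.5)*5-.5+[300,0]).round(0).tolist(),"seen up 520,100 445,145; low 698,298 625,350")
x,y,a=0.4872,-0.3383,0.3145
q=quat([0,0,-1],[-np.sin(a),np.cos(a),0]); u=np.array([np.cos(a),np.sin(a)])*.008
goto([x+u[0],y+u[1],.30],q)
movel([x+u[0],y+u[1],.0055],max_speed=.25); st()
close(40); st("closed"); 
movel([x+u[0],y+u[1],.32],max_speed=.3); st("lift")
E
```

```text
top exp [[145.0, 442.0], [269.0, 456.0], [203.0, 106.0], [319.0, 120.0]] seen 147,443 268,460 205,105 320,120
scene exp [[518.0, 103.0], [441.0, 146.0], [711.0, 315.0], [635.0, 365.0]] seen up 520,100 445,145; low 698,298 625,350
 t20.5 p [ 0.4957 -0.3363  0.0065] F [ 0.3 -0.6 -0.4] w0.0853 g0
closed t20.9 p [ 0.4955 -0.3363  0.0069] F [-0.1  0.6  5.9] w0.0537 g43
lift t22.1 p [ 0.4939 -0.3351  0.3182] F [-0.8  0.4 -1.5] w0.0537 g42
```

```bash
python3 - <<'E'
from lib import *
import cv2
R=DR()
o0=D([0,0,0])
goto(D([-82,0,240]),qdeck()); st()
movel(D([-84,0,28]),max_speed=.25)
guarded(-R[:,2],.014,step=.001,F=3); o=st("down")
print("deck",((R.T@(o["tcp_pos"]-o0))*1e3).round(1))
p=o["tcp_pos"]; movel(p+R[:,2]*.001)
guarded(R[:,0],.022,step=.0015,F=8); o=st("stop")
print("deck",((R.T@(o["tcp_pos"]-o0))*1e3).round(1), "Fdeck",(R.T@o["force"]).round(1))
guarded(-R[:,2],.004,step=.001,F=3)
let_go(); o=st("rel")
movel(o["tcp_pos"]+R[:,2]*.12,max_speed=.3)
# push both upper ends with closed fingers
close(40)
movel(D([-192,0,90]),max_speed=.3)
movel(D([-192,0,-4+8+6]),max_speed=.2)
guarded(R[:,0],.022,step=.0015,F=8); o=st("push")
print("deck",((R.T@(o["tcp_pos"]-o0))*1e3).round(1), "Fdeck",(R.T@o["force"]).round(1))
movel(D([-192,0,12]),max_speed=.1); movel(D([-192,0,90]),max_speed=.3)
st()
E
```

```text
t23.7 p [0.6277 0.0636 0.2914] F [-0.1  0.6 -1. ] w0.0538 g42
guarded 11.0 mm df 3.6
down t27.4 p [0.5592 0.0723 0.0817] F [0.8 1.1 2.9] w0.0537 g43
deck [-82.7  -0.3  19.1]
guarded 12.0 mm df 9.2
stop t29.7 p [0.5677 0.0714 0.0793] F [-6.8  2.   4.6] w0.0537 g43
deck [-73.8  -0.2  19.4] Fdeck [-8.   1.2  2.2]
guarded 2.0 mm df 7.3
rel t30.6 p [0.5673 0.0714 0.077 ] F [ 0.3 -0.3  0. ] w0.0854 g0
guarded 18.0 mm df 10.1
push t36.0 p [0.4687 0.0831 0.1016] F [-7.3  1.4  8.4] w0.0004 g5
deck [-175.5    0.     9.8] Fdeck [-9.7  0.6  5.6]
 t36.8 p [0.4796 0.0819 0.1839] F [0.4 0.7 0.4] w-0.0000 g0
```

Both boards seat against the backstop: the push stopped at x≈-164.5 mm. Now the hasp.

```bash
python3 - <<'E'
from lib import *
import cv2
R=DR(); q=qdeck()
movel(D([-170,0,235]),max_speed=.4)
goto(D([-140,-165,235]),q)
movel(D([-140,-165,118]),max_speed=.3); st("side")
for y in(-110,-60,-18): movel(D([-140,y,118]),max_speed=.15); st(str(y))
for th in np.arange(.9,.05,-.12):
    movel(D([-140,-52+90*np.cos(th)-14.5,36+90*np.sin(th)+8]),max_speed=.15)
o=st("arc"); 
guarded(-R[:,2],.02,step=.0015,F=15); o=st("press")
print("deck",((R.T@(o["tcp_pos"]-D([0,0,0])))*1e3).round(1),"Fdeck",(R.T@o["force"]).round(1))
movel(o["tcp_pos"]+R[:,2]*.15,max_speed=.3); goto(D([-140,200,230]),q); st()
t,s=snapshot("top"),snapshot("scene")
a=cv2.resize(t["color"][178:298,200:310],None,fx=5,fy=5,interpolation=cv2.INTER_CUBIC); b=cv2.resize(s["color"][140:240,220:330],None,fx=5,fy=5,interpolation=cv2.INTER_CUBIC)
c=np.zeros((600,800,3),np.uint8); c[:600,:400]=a[:,:400]; c[:500,400:]=b[:,:400]
cv2.imwrite("pics/e.png",c[...,::-1])
E
```

```text
side t38.6 p [ 0.5171 -0.0873  0.1941] F [ 1.3  0.3 -0.1] w-0.0003 g0
-110 t39.1 p [ 0.5261 -0.0337  0.1974] F [ 0.4 -2.1  7.9] w-0.0002 g5
-60 t39.6 p [0.5336 0.0173 0.1983] F [ 2.1 -0.2  7.8] w-0.0001 g3
-18 t40.0 p [0.5342 0.0579 0.1944] F [-0.  -0.7  0.2] w-0.0003 g0
arc t42.0 p [0.5166 0.1009 0.1282] F [0.3 0.4 0.3] w0.0001 g0
guarded 9.0 mm df 16.0
press t43.5 p [0.5151 0.1011 0.1225] F [-0.3 -0.7 17.2] w-0.0003 g9
deck [-140.1   23.2   43.3] Fdeck [-5.5 -0.8 16.3]
 t44.9 p [0.5919 0.269  0.2985] F [-0.5 -0.9 -0. ] w-0.0001 g0
```

View pics/e.png

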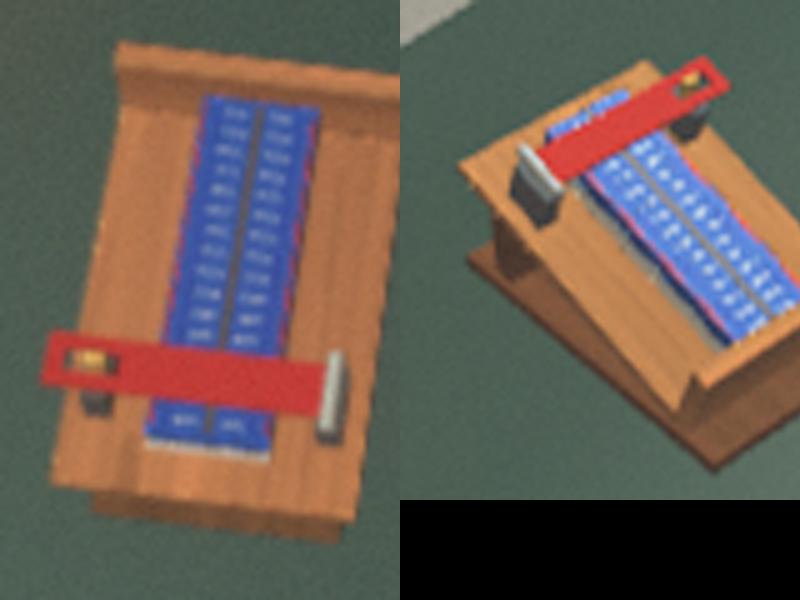

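```bash
python3 - <<'E'
from lib import *
from vis import *
import pickle
t,s=pickle.load(open("s1.pkl","rb"))
for z in(0,12,24):
    print(z,((proj(t,[D([x,y,z]) for x in(-165,0) for y in(27.5,-27.5)])-[200,178]+.5)*5-.5).round(0).tolist())
im=snapshot("top")["color"]
m=blob({**t,"color":im},"",(210,244)) if 0 else None
h=cv2.cvtColor(im,cv2.COLOR_RGB2HSV)
for u in(235,240,245): print(u,[(v,h[v,u].tolist()) for v in range(262,273)])
for u in(247,256): print(u,[(v,h[v,u].tolist()) for v in range(192,203)])
E
```

```text
0 [[147.0, 450.0], [270.0, 464.0], [204.0, 117.0], [319.0, 131.0]]
12 [[145.0, 442.0], [269.0, 456.0], [203.0, 106.0], [319.0, 120.0]]
24 [[143.0, 433.0], [268.0, 448.0], [201.0, 95.0], [319.0, 109.0]]
235 [(262, [112, 83, 173]), (263, [112, 146, 162]), (264, [112, 159, 159]), (265, [112, 138, 144]), (266, [124, 27, 134]), (267, [14, 50, 174]), (268, [13, 100, 192]), (269, [11, 138, 196]), (270, [12, 147, 198]), (271, [12, 151, 198]), (272, [11, 147, 201])]
240 [(262, [113, 127, 147]), (263, [114, 121, 137]), (264, [113, 129, 144]), (265, [112, 146, 145]), (266, [113, 108, 144]), (267, [150, 10, 147]), (268, [13, 79, 190]), (269, [12, 129, 199]), (270, [12, 147, 198]), (271, [12, 147, 198]), (272, [12, 148, 196])]
245 [(262, [112, 109, 169]), (263, [112, 104, 174]), (264, [112, 151, 165]), (265, [112, 162, 164]), (266, [113, 138, 150]), (267, [128, 21, 148]), (268, [16, 40, 180]), (269, [13, 90, 190]), (270, [12, 138, 190]), (271, [12, 148, 191]), (272, [12, 148, 190])]
247 [(192, [12, 145, 178]), (193, [12, 148, 159]), (194, [12, 139, 141]), (195, [12, 139, 132]), (196, [11, 131, 130]), (197, [161, 52, 108]), (198, [113, 126, 142]), (199, [111, 152, 159]), (200, [112, 129, 168]), (201, [112, 131, 170]), (202, [112, 151, 166])]
256 [(192, [12, 145, 186]), (193, [12, 145, 180]), (194, [13, 144, 165]), (195, [12, 139, 145]), (196, [11, 134, 133]), (197, [11, 134, 131]), (198, [178, 63, 113]), (199, [117, 100, 140]), (200, [112, 146, 162]), (201, [111, 104, 171]), (202, [112, 112, 171])]
```

All edges match the seated poses to within about a pixel, and the hasp is flat with the staple through its slot.

```bash
python3 -c "
from station import *
print(job_done())"
```

```text
the job is handed in; nothing more can be done
None
```

The job is handed in at about 45 s on the robot clock: the white board lies on the slope against the backstop with the blue one stacked on it, to within about 2 mm by camera. The red hasp is pressed down over its catch, and I never touched the meter, screwdriver, parts box or look-alike boards.

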